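Load the high-voltage test chamber with insulating cups

TASK

The test chamber is locked shut: pick up the release rod from its mat and push its pin through the small round hole in the lock housing to trip the hidden latch, so that the tray springs out. Put one insulating cup upright into every empty pocket of the tray, twisting each off the top of the nested stack as you lift it, and leave the cups that are not needed nested on the stand. Then push the tray shut until it latches; the rod must lie back on its mat at the end, and the bottle and the tape must not be knocked about.

Things in the scene. Friction and masses are not known exactly. Their poses are not given: they have to be found in the camera images.
- chamber: High-voltage test chamber fixed to the bench: grey steel box 150 deep (x) x 480 wide x 105 high, clear hood. Origin on the bench below the middle of the tray, in the front face plane; x points into the chamber, z up. The opaque lock housing is at y = 198 to 292 mm (left seen from the robot), the tray at y = -178 to 178.
- access_hole (a point): Centre of the round 13 mm hole in the lock housing's front face (6 mm panel), 55 mm above the bench. The hidden latch's push pad (36 wide, 40 high) stands straight behind it, 27 mm inside the front face; pushing it about 9 mm further in frees the tray, it stops after about 17; it takes 1 to 5 N and springs back.
- tray (a joint): Travel of the tray, m: 0 = shut and latched, 0.125 = fully out (towards the robot, along the chamber's -x). Freed, a spring (8 N shut, 3 N out) pushes it fully out within 2 s and keeps it out. To shut it, push it in against the spring until it is 1 to 4 mm past 0: it snaps locked and then rests within 2 mm of 0.
- tray_handle (a point): Middle of the bar handle on the tray's front: 11 mm steel bar, 120 mm long, parallel to the front, 60 mm above the bench, its axis 35 mm in front of the aluminium panel (356 wide, from 14 to 92 mm above the bench).
- pocket0 (a point): Centre of the floor of pocket 0 of the tray's black insert (right-hand one seen from the robot, 88 mm apart): round blind pocket 42 mm across, 18 mm deep, floor 18 mm above the bench. A cup stands in it, origin at this point, any yaw. With the tray out, 63 mm from the chamber's face and 64 mm from the tray's front panel.
- pocket1 (a point): Centre of the floor of pocket 1 of the tray's black insert (second from the right one seen from the robot, 88 mm apart): round blind pocket 42 mm across, 18 mm deep, floor 18 mm above the bench. A cup stands in it, origin at this point, any yaw. With the tray out, 63 mm from the chamber's face and 64 mm from the tray's front panel.
- pocket2 (a point): Centre of the floor of pocket 2 of the tray's black insert (third from the right one seen from the robot, 88 mm apart): round blind pocket 42 mm across, 18 mm deep, floor 18 mm above the bench. A cup stands in it, origin at this point, any yaw. With the tray out, 63 mm from the chamber's face and 64 mm from the tray's front panel.
- pocket3 (a point): Centre of the floor of pocket 3 of the tray's black insert (left-hand one seen from the robot, 88 mm apart): round blind pocket 42 mm across, 18 mm deep, floor 18 mm above the bench. A cup stands in it, origin at this point, any yaw. With the tray out, 63 mm from the chamber's face and 64 mm from the tray's front panel.
- latch (a joint): Angle of the hidden latch in the lock housing, rad: 0 = engaged, at rest; above about 0.16 the tray is free; 0.32 = stop.
- stand: Steel stand fixed to the bench: base disc 120 mm across, 5 mm thick, with an upright eight-sided socket (62 mm across flats, rim 50 mm above the bench) that holds the lowest cup by the same bayonet as the cups hold one another. Origin at the centre of its underside; z is the stack's axis.
- cup0: Insulating cup, lowest of the nested stack of four: white plastic, 45 g, 66 mm high; origin at the centre of its underside, z up through its mouth. Tapered body, 32 mm across at the foot, 41 at 44 mm up; from 47 to 66 mm an eight-sided upright collar, 62 mm across flats, 67 across corners; one flat faces x, the others every 45 degrees. Grip two facing flats.
- cup1: Second cup of the stack, same as cup0. Nested, each sits 22 mm above the next one down, same yaw within a few degrees, and is bayonet-locked: three lugs, 30 to 36 mm up its body, lie under three hooks inside the rim below, 2 mm free play. A straight pull does not free it and pulls on the whole stack.
- cup2: Third cup of the stack, same as cup0. To free the top cup take its weight off (raise 1 mm), turn it anticlockwise seen from above by 35 to 80 degrees (55 is best) relative to the one below, then lift it 40 mm straight up. Clockwise is blocked by a stop. The cups below are held only by their weight and their bayonets.
- cup3: Top cup of the stack, same as cup0.
- set0: Insulating cup, same as cup0, that in some starts already stands in pocket 0 (else it is absent).
- set1: Insulating cup, same as cup0, that in some starts already stands in pocket 1 (else it is absent).
- set2: Insulating cup, same as cup0, that in some starts already stands in pocket 2 (else it is absent).
- set3: Insulating cup, same as cup0, that in some starts already stands in pocket 3 (else it is absent).
- mat: Flat green rubber mat fixed to the bench, 220 (x) x 130 x 3 mm, where the release rod is kept. Origin at the centre of its underside.
- rod: Release rod lying on the mat: black square handle 80 x 16 x 16 mm and in line with it a round steel pin 6 mm thick, 85 mm long; 50 g. Origin at the handle's centre on the axis; x points to the pin's tip. Lying, its axis is 8 mm above the mat.
- rod_tip (a point): Tip of the rod's pin, 125 mm from the handle's centre.
- bottle: Bystander: water bottle, 62 mm across, 190 mm high.
- tape: Bystander: roll of yellow tape lying flat, 90 mm across, 24 mm high.
Things that resemble listed ones, but are neither listed nor needed, are in the scene too. What is shaped like the cup3 but red is not meant. Of the things that look like the stand, take the one that is farthest to the robot's right at the start.

How it is judged:
By the outcome, as a careful person would: the job done as asked, in the order asked, and still so for the second after the job is handed in, with the robot touching nothing.
Of set0, set1, set2, set3 only 1 to 2 are there at a start; the rules pass over those that are not, and their reading is None.
At some moment in a run one of rod may be knocked a few centimetres aside while the robot is not near it.
Once in a run the grip may slacken for a moment while it holds something.
It also fails if it takes over 208 s, if anything falls off the work surface, if the arm or the gripper's body presses on something with over 40 N, if the wrist force passes 120 N, or if a joint passes its speed limit or range.

ROBOT

A 6-joint arm with a two-finger parallel gripper is mounted at the origin on the work surface. World frame = base frame: x ahead of the robot, y to its left, z up, the work surface at z = 0. Lengths are in m, angles in rad, forces in N, time in s.
With the tool pointing down it reaches from about 0.375 to 0.9 m from the base axis. Payload 3.1 kg.
Tool frame: the origin (TCP) lies at the very end of the fingers, on their centre line; the grasp point (between the pads) lies 19 mm behind it (manip.pinch_z is the distance from the TCP to the grasp point, in m); z points along the fingers, y is the direction in which the jaws open and shut (so a half turn about z gives the same grasp; the last joint's range is limited). The gripper opens to 85 mm and grips with 20 to 120 N. Pads are 22 mm wide; open, the fingers measure 114 mm over their backs; the gripper's body (76 mm by 85 mm) begins 54 mm behind the grasp point. The pads swing forward as they close: fully open they stand 13 mm farther back than shut.
Start: joints at [-1.506, 0.527, 1.433, -0, 1.181, -0.178], TCP at [0.15, -0.607, 0.231] pointing down, gripper open.
Joint ranges: [-3.08, 3.08], [-0.75, 2.2], [0.22, 2.44], [-1.43, 4.57], [0, 2.65], [-2.85, 2.85]. Speed limits (rad/s): [2.79, 2.79, 3.14, 3.14, 3.14, 3.14].

INTERFACE

Orientations are given as a unit quaternion [x, y, z, w].
In Python, from station import manip gives the robot as it stands.
- The arm moves only by the tool drive_tool, never from a script. Its argument "increments" is a list of rows, each a list of 7 numbers: the closure in counts, from 0 (fully open) to 255 (shut), then the shift along the tool's x, y, z in cm, then the turn, a rotation vector about the tool's x, y, z in rad. A call has 1 to 20 rows; each row is the pose to reach, as a shift and turn from the pose commanded when the call began, along the tool's axes at that moment; what a row does not reach only later rows make up. A row lasts 1/10 s, in which the tool goes at most 50 mm and 8.59 degrees, less where a joint would pass 70% of its speed; a pose out of reach is approached as far as the arm can. A call with a gripper value outside its range is refused whole. The fingers move at their own pace and stop on an object; "force" is the grip in N (left out, the last holds). Time passes only in rows, so rows that repeat a pose let the fingers close. It gives the time, the measured TCP pose, the force and the opening at its end, in the units of the state.
- manip.sense(): the state, without advancing time (a new reading comes with each control period).
- manip.snapshot(name): name is "side" or "top" or "wrist"; returns the picture (420x560x3 uint8, red, green, blue); there is no depth.
- manip.camera_model(name): a dict with "mtx" (3x3 intrinsics, pixels), "cam_to_world" (4x4, takes a point from camera to world coordinates). Camera axes: x right, y down, z forward; pixel columns grow to the right and rows downward; lengths in m; the calibration is good to about 2 mm. A picture is of the moment at which its call begins: read the wrist's pose just before it. camera_model takes no time and is no camera call; for the wrist camera it gives the pose at the moment of the call.
- manip.sign_off(): hands the job in, once; it reports no verdict.
The state is a dict: "t": time; "q": joint angles; "qd": joint speeds; "tau": joint torques, N m; "tcp_pos": TCP position; "tool_rot": TCP orientation; "force": force on the tool from outside, world axes, zero at the start; "ft_torque": the same for the moment, N m; "finger_gap": opening from 0.0 (shut) to 1.0 (fully open).
Only numpy, scipy, OpenCV 4.12 (cv2) and the standard library are available. Lean on these libraries where they do the work, as an engineer would, in place of code of your own. Each camera call takes 0.05 s, during which the arm holds its last target. There are 200 camera calls.

## Working session

There is one attempt and no reset: what is moved stays moved. The work goes in short steps, Python scripts to look and compute and a tool call to move; the robot and the scene stay as the last step left them, time stands still between calls to the robot, and variables do not carry over. Pictures are saved under pics/ and viewed, about 12 in all and at most 16, crops included, and the job is handed in when it is done.

Besides the shell and the picture viewer there is one more tool, called after "Call:" as name([rows], argument=value, ...), one row to a line, values as JSON. drive_tool: Moves the arm, as the interface text tells. Its arguments: {"type":"object","properties":{"increments":{"type":"array","items":{"type":"array","items":{"type":"number"}}},"force":{"type":"number"}},"required":["increments"]}

```bash
ls; mkdir -p pics; cat > h.py <<'E'
import numpy as np, cv2
from station import manip
from scipy.spatial.transform import Rotation as R
def snap(n,f):
    c=manip.camera_model(n); im=np.array(manip.snapshot(n)); cv2.imwrite('pics/'+f+'.png',im[:,:,::-1]); np.savez('pics/'+f,K=c['mtx'],T=c['cam_to_world'],im=im); return im,c
def load(f):
    d=np.load('pics/'+f+'.npz'); return d['im'],dict(mtx=d['K'],cam_to_world=d['T'])
def cast(c,u,v,z):
    T=np.array(c['cam_to_world']);d=T[:3,:3]@np.linalg.solve(np.array(c['mtx']),[u,v,1]);o=T[:3,3];return o+d*(z-o[2])/d[2]
def proj(c,p):
    T=np.array(c['cam_to_world']);q=np.array(c['mtx'])@(T[:3,:3].T@(np.array(p)-T[:3,3]));return q[:2]/q[2]
def crop(f,u0,v0,u1,v1,s,out):
    im=load(f)[0][v0:v1,u0:u1]; cv2.imwrite('pics/'+out+'.png',cv2.resize(im,None,fx=s,fy=s,interpolation=cv2.INTER_CUBIC)[:,:,::-1])
def blobs(mask,amin=30):
    n,l,s,c=cv2.connectedComponentsWithStats(mask.astype(np.uint8)); return [(s[i].tolist(),c[i].round(1).tolist()) for i in range(1,n) if s[i,4]>=amin]
def delta(pos,Rm):
    "target pose -> shift cm, rotvec in tool frame from the measured pose"
    s=manip.sense(); R0=R.from_quat(s['tool_rot']); return (R0.inv().apply(np.array(pos)-s['tcp_pos'])*100).round(2),(R0.inv()*R.from_matrix(Rm)).as_rotvec().round(4)
E
python3 - <<'E'
from h import *
s=manip.sense();print(s, manip.pinch_z);print(R.from_quat(s['tool_rot']).as_matrix().round(3))
a,ca=snap('top','top0');b,cb=snap('side','side0')
for c in (ca,cb): print(np.array(c['mtx']).round(1).tolist(),np.array(c['cam_to_world']).round(3).tolist())
E
```

```text
pics
{'t': 0.0, 'q': array([-1.50647468e+00,  5.28484587e-01,  1.43389354e+00,  2.42562103e-05,
        1.18135550e+00, -1.78508623e-01]), 'qd': array([ 0.00117393, -0.00015664, -0.00076059,  0.00145715,  0.00078856,
       -0.00110408]), 'tau': array([ 6.90203888e-04, -4.42344618e+01, -1.78023344e+01, -2.67813157e-04,
        8.60030676e-03, -2.60627274e-06]), 'tcp_pos': array([ 0.15026611, -0.60594807,  0.23032506]), 'tool_rot': array([ 9.92638223e-01,  1.21112394e-01,  7.22813917e-05, -1.06810268e-03]), 'force': array([ 0.10082277,  1.25321987, -0.81377472]), 'ft_torque': array([ 0.02472609, -0.02678823, -0.00477691]), 'finger_gap': 0.9925002884744305} 0.0187
[[ 0.971  0.24  -0.   ]
 [ 0.24  -0.971  0.002]
 [ 0.    -0.002 -1.   ]]
[[529.5, 0.0, 278.0], [0.0, 529.5, 207.1], [0.0, 0.0, 1.0]] [[-0.012, -0.986, 0.165, 0.317], [-1.0, 0.014, 0.007, -0.029], [-0.009, -0.165, -0.986, 1.33], [0.0, 0.0, 0.0, 1.0]]
[[502.7, 0.0, 281.0], [0.0, 502.7, 211.6], [0.0, 0.0, 1.0]] [[-0.936, -0.257, 0.242, 0.224], [-0.353, 0.71, -0.609, 0.703], [-0.015, -0.655, -0.755, 0.964], [0.0, 0.0, 0.0, 1.0]]
```

View pics/top0.png

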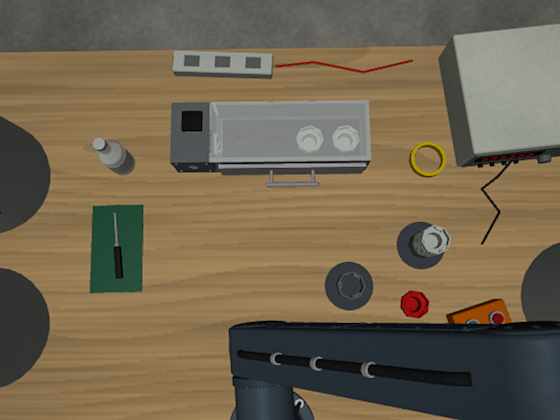

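View pics/side0.png

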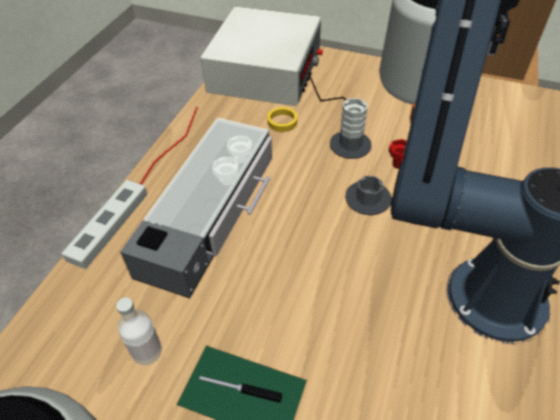

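Top view: the stack stand is at (423,245). An empty look-alike stand is at (350,286), and a red cup at (415,304) is not meant. The stand with the stack is farthest to the robot's right, so I take that one. The rod handle is at (118,262) with its tip at (115,212). Pockets 0 and 1 are filled at (345,138) and (310,138), so pockets 2 and 3 are empty. Next I measure coarse positions and confirm with one enlarged composite.

```bash
python3 - <<'E'
from h import *
a,ca=load('top0');b,cb=load('side0')
f=lambda im,u,v,w,h,s:cv2.resize(im[v:v+h,u:u+w],(400,300),interpolation=cv2.INTER_CUBIC)
m=np.vstack([np.hstack([f(b,110,215,120,90,3),f(a,160,95,100,75,4)]),np.hstack([f(b,310,80,120,90,3),f(a,380,210,100,75,4)])])
cv2.imwrite('pics/m1.png',m[:,:,::-1])
h=cv2.cvtColor(a,cv2.COLOR_RGB2HSV)
g=(h[...,0]>60)&(h[...,0]<90)&(h[...,1]>100);g[:, :80]=0
mat=max(blobs(g),key=lambda x:x[0][4]);print('mat',mat,cast(ca,*mat[1],.003))
x,y,w,hh,_=mat[0]
k=np.zeros_like(g);k[y:y+hh,x:x+w]=(a[y:y+hh,x:x+w].max(2)<50);bl=blobs(k,20);print('handle',bl)
for q in bl: print(cast(ca,*q[1],.011))
print('tip',cast(ca,115,212,.011))
for n,(u,v),z in [('handle',(293,184),.06),('housing front top L',(171,171),.105),('tape',(428,159),.024),('bottle',(117,160),.0),('stand base',(423,245),.005),('set0',(345,138),.084),('set1',(310,138),.084),('top cup',(434,239),.16)]: print(n,cast(ca,u,v,z).round(3))
E
```

```text
mat ([90, 205, 53, 87, 4005], [116.4, 248.2]) [0.43974024 0.38780056 0.003     ]
handle [([114, 246, 9, 33, 236], [117.9, 261.9])]
[0.40479096 0.38024373 0.011     ]
tip [0.53073374 0.39232497 0.011     ]
handle [ 0.586 -0.058  0.06 ]
housing front top L [0.612 0.233 0.105]
tape [ 0.654 -0.402  0.024]
bottle [0.669 0.396 0.   ]
stand base [ 0.437 -0.381  0.005]
set0 [ 0.694 -0.186  0.084]
set1 [ 0.695 -0.101  0.084]
top cup [ 0.436 -0.365  0.16 ]
```

View pics/m1.png

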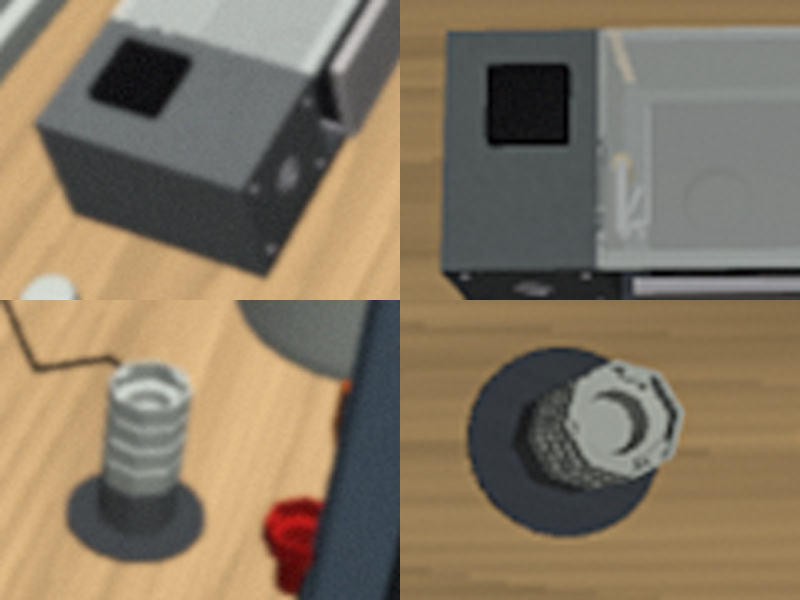

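The crop shows the hole in the housing front at side ≈(196,267) and top ≈(194,167.5). The four-cup white stack stands on the right-hand stand, and the red item is only a look-alike cup. So the stack stand is confirmed.

```bash
python3 - <<'E'
from h import *
a,ca=load('top0');b,cb=load('side0')
def ray(c,u,v):
    T=np.array(c['cam_to_world']);d=T[:3,:3]@np.linalg.solve(np.array(c['mtx']),[u,v,1]);return T[:3,3],d/np.linalg.norm(d)
def tri(uv1,uv2):
    A=0;B=0
    for o,d in (ray(ca,*uv1),ray(cb,*uv2)):
        P=np.eye(3)-np.outer(d,d);A=A+P;B=B+P@o
    return np.linalg.solve(A,B)
print('hole',tri((193.7,167.5),(196.4,266.6)))
print('handle L,R',cast(ca,269,184,.06),cast(ca,318,184,.06))
for n,uv,z in [('TL',(171.5,103),.105),('TR',(370,101),.105),('FL',(171,163),.105)]:print(n,cast(ca,*uv,z))
print('cup',cast(ca,432.5,239,.138))
h=cv2.cvtColor(a,cv2.COLOR_RGB2HSV)
s=manip.sense();c=manip.camera_model('wrist');Rt=R.from_quat(s['tool_rot']).as_matrix();T=np.array(c['cam_to_world'])
print('cam in tool',Rt.T@(T[:3,3]-s['tcp_pos']),(Rt.T@T[:3,:3]).round(3),c['mtx'])
Rd=lambda y:np.array([[np.cos(y),np.sin(y),0],[np.sin(y),-np.cos(y),0],[0,0,-1]])
for p,y in [((.45,-.1,.25),.0976),((.405,.38,.25),.0976),((.405,.38,.25),.0976+np.pi)]:print(delta(p,Rd(y)))
E
```

```text
hole [0.63113412 0.18623236 0.06031941]
handle L,R [0.58704679 0.00095897 0.06      ] [ 0.5853272  -0.11901991  0.06      ]
TL [0.78191513 0.23493304 0.105     ]
TR [ 0.77938995 -0.24686886  0.105     ]
FL [0.63193928 0.2330066  0.105     ]
cup [ 0.43854938 -0.36824593  0.138     ]
cam in tool [ 7.07518916e-02 -8.44635825e-05 -1.42715667e-01] [[-0.    -0.961 -0.277]
 [ 1.    -0.     0.   ]
 [-0.    -0.277  0.961]] [[325.96894077   0.         275.19639313]
 [  0.         325.96894077 214.96847858]
 [  0.           0.           1.        ]]
(array([ 41.26, -41.91,  -1.86]), array([-0.002 , -0.0002,  0.1452]))
(array([ 48.44, -89.59,  -1.76]), array([-0.002 , -0.0002,  0.1452]))
(array([ 48.44, -89.59,  -1.76]), array([ 3.0000e-04, -2.9000e-03, -2.9964e+00]))
```

Call:
drive_tool([
  [0,41,-42,-1.9,0,0,-1.5],
  [0,41,-42,-1.9,0,0,-1.5],
  [0,41,-42,-1.9,0,0,-1.5],
  [0,41,-42,-1.9,0,0,-1.5],
  [0,41,-42,-1.9,0,0,-1.5],
  [0,41,-42,-1.9,0,0,-1.5],
  [0,41,-42,-1.9,0,0,-1.5],
  [0,41,-42,-1.9,0,0,-1.5],
  [0,41,-42,-1.9,0,0,-1.5],
  [0,41,-42,-1.9,0,0,-1.5],
  [0,41,-42,-1.9,0,0,-1.5],
  [0,41,-42,-1.9,0,0,-1.5],
])

```text
t: 1.3
tcp_pos: [0.4479, -0.0976, 0.2503]
tool_rot: [0.643, 0.766, 0.0, -0.0]
force: [-0.0, -0.4, -0.4]
finger_gap: 0.996
```

```bash
cat >> h.py <<'E'
Rd=lambda y:np.array([[np.cos(y),np.sin(y),0],[np.sin(y),-np.cos(y),0],[0,0,-1]])
def st():
    s=manip.sense();m=R.from_quat(s['tool_rot']).as_matrix();print('t %.1f'%s['t'],'tcp',s['tcp_pos'].round(4),'yaw %.2f'%np.degrees(np.arctan2(m[1,0],m[0,0])),'F',s['force'].round(1),'gap %.3f'%s['finger_gap'],'q',s['q'].round(2))
E
python3 - <<'E'
from h import *
st();print(delta((.40,.38,.15),Rd(.0976+np.pi)))
E
```

```text
t 1.3 tcp [ 0.4479 -0.0976  0.2503] yaw 99.95 F [-0.  -0.4 -0.4] gap 0.996 q [-0.46  0.28  1.81  0.    1.05 -0.63]
(array([47.87,  3.54, 10.06]), array([ 4.0000e-04, -5.0000e-04, -1.4947e+00]))
```

Call:
drive_tool([
  [0,47.9,3.5,0,0,0,-1.495],
  [0,47.9,3.5,0,0,0,-1.495],
  [0,47.9,3.5,0,0,0,-1.495],
  [0,47.9,3.5,0,0,0,-1.495],
  [0,47.9,3.5,0,0,0,-1.495],
  [0,47.9,3.5,0,0,0,-1.495],
  [0,47.9,3.5,10,0,0,-1.495],
  [0,47.9,3.5,10,0,0,-1.495],
  [0,47.9,3.5,10,0,0,-1.495],
  [0,47.9,3.5,10,0,0,-1.495],
  [0,47.9,3.5,10,0,0,-1.495],
  [0,47.9,3.5,10,0,0,-1.495],
  [0,47.9,3.5,10,0,0,-1.495],
  [0,47.9,3.5,10,0,0,-1.495],
])

```text
t: 2.7
tcp_pos: [0.4004, 0.3764, 0.1512]
tool_rot: [-0.047, 0.999, 0.0, 0.0]
force: [0.3, -0.2, 0.9]
finger_gap: 1.003
```

```bash
python3 - <<'E'
from h import *
st();a,c=snap('wrist','w1')
h=cv2.cvtColor(a,cv2.COLOR_RGB2HSV)
g=((h[...,0]>60)&(h[...,0]<90)&(h[...,1]>100)).astype(np.uint8)
n,l,s_,_=cv2.connectedComponentsWithStats(g);i=1+s_[1:,4].argmax();hull=np.zeros_like(g)
cn=cv2.convexHull(np.vstack(cv2.findContours((l==i).astype(np.uint8),0,2)[0]));cv2.fillConvexPoly(hull,cn,1)
hull=cv2.erode(hull,np.ones((9,9)))
m=(hull>0)&(a.max(2)<45)
print(s_[i]);print('dark',blobs(m,60))
p=(hull>0)&(h[...,1]<70)&(h[...,2]>70);print('pin',blobs(p,30))
for nm,k in(('dark',m),('pin',p)):
    ys,xs=np.where(k)
    if len(xs):
        P=np.array([cast(c,u,v,.011+(.008 if nm=='dark' else .002)) for u,v in zip(xs,ys)])[:,:2];print(nm,P.mean(0),cv2.fitLine(P.astype(np.float32),1,0,.001,.001).ravel(),P.min(0),P.max(0))
E
```

```text
t 2.7 tcp [0.4004 0.3764 0.1512] yaw -174.62 F [ 0.3 -0.2  0.9] gap 1.003 q [ 0.55  0.54  1.7  -0.    0.9  -1.11]
[  212   118   156   226 27475]
dark [([269, 162, 18, 89, 1540], [277.7, 205.6])]
pin [([272, 251, 14, 79, 561], [278.9, 287.1])]
dark [0.4018043  0.37885575] [0.99538195 0.09599372 0.40266213 0.37915945] [0.36325791 0.36803161] [0.44311948 0.39013192]
pin [0.48363339 0.38791701] [0.9952946  0.09689535 0.48682535 0.38829142] [0.44544432 0.37785488] [0.52958872 0.39530226]
```

View pics/w1.png

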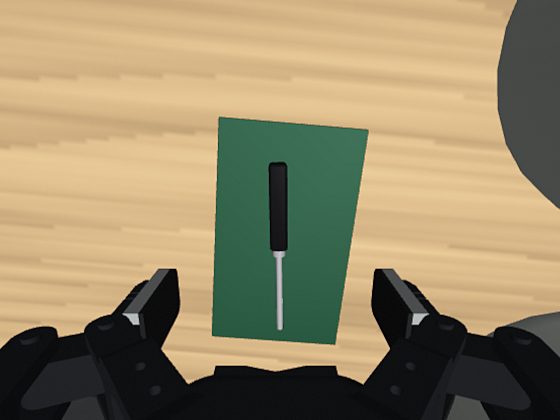

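The rod lies cleanly in view: handle at (278,206), pin to (280,330), centre (0.403, 0.379), yaw 5.5°.

```bash
python3 - <<'E'
from h import *
print(delta((.403,.379,.0065),Rd(.0966+np.pi)))
E
```

```text
(array([-0.25,  0.22, 14.48]), array([ 0.0004,  0.0013, -0.0027]))
```

Call:
drive_tool([
  [110,-0.25,0.22,4,0,0,0],
  [110,-0.25,0.22,8,0,0,0],
  [110,-0.25,0.22,11,0,0,0],
  [110,-0.25,0.22,13,0,0,0],
  [110,-0.25,0.22,14,0,0,0],
  [110,-0.25,0.22,14.5,0,0,0],
  [110,-0.25,0.22,14.5,0,0,0],
  [255,-0.25,0.22,14.5,0,0,0],
  [255,-0.25,0.22,14.5,0,0,0],
  [255,-0.25,0.22,14.5,0,0,0],
  [255,-0.25,0.22,14.5,0,0,0],
  [255,-0.25,0.22,14.5,0,0,0],
  [255,-0.25,0.22,14.5,0,0,0],
  [255,-0.25,0.22,14.5,0,0,0],
], force=80)

```text
t: 4.15
tcp_pos: [0.4027, 0.3804, 0.0068]
tool_rot: [-0.048, 0.999, 0.001, 0.001]
force: [-0.3, -0.5, 5.2]
finger_gap: 0.162
```

```bash
python3 - <<'E'
from h import *
st()
# target: grip with axis z=.055 -> axis is .011 when tcp at current z
s=manip.sense();z=s['tcp_pos'][2]+.044+.001
print(delta((.47,.186,z),Rd(.004+np.pi)))
E
```

```text
t 4.2 tcp [0.4027 0.3804 0.0068] yaw -174.48 F [-0.3 -0.5  5.2] gap 0.162 q [ 0.56  0.78  1.76 -0.    0.6  -1.11]
(array([ -4.84, -19.99,  -4.51]), array([0.001 , 0.002 , 0.0924]))
```

```bash
python3 - <<'E'
from h import *
st()
M=Rd(.004+np.pi)@R.from_rotvec([0,-.52,0]).as_matrix()
print(delta((.50,.236,.20),M))
E
```

```text
t 4.2 tcp [0.4027 0.3804 0.0068] yaw -174.48 F [-0.3 -0.5  5.2] gap 0.162 q [ 0.56  0.78  1.76 -0.    0.6  -1.11]
(array([ -8.34, -15.29, -19.32]), array([ 0.025 , -0.5177,  0.09  ]))
```

Call:
drive_tool([
  [255,0,0,-2,0,0,0],
  [255,0,0,-5,0,0,0],
  [255,0,0,-9,0,0,0],
  [255,0,0,-13,0,0,0.03],
  [255,-2,-4,-17,0,-0.1,0.05],
  [255,-4,-8,-19.3,0.01,-0.2,0.07],
  [255,-6,-12,-19.3,0.02,-0.3,0.09],
  [255,-8.3,-15.3,-19.3,0.025,-0.4,0.09],
  [255,-8.3,-15.3,-19.3,0.025,-0.518,0.09],
  [255,-8.3,-15.3,-19.3,0.025,-0.518,0.09],
  [255,-8.3,-15.3,-19.3,0.025,-0.518,0.09],
  [255,-8.3,-15.3,-19.3,0.025,-0.518,0.09],
])

```text
t: 5.35
tcp_pos: [0.4996, 0.2358, 0.1989]
tool_rot: [-0.002, 0.967, 0.0, 0.257]
force: [-0.3, 0.2, -0.3]
finger_gap: 0.166
```

```bash
python3 - <<'E'
from h import *
st();a,c=snap('wrist','w2');print(proj(c,(.63,.186,.055)),np.array(c['cam_to_world'])[:3,3])
E
```

```text
t 5.3 tcp [0.4996 0.2358 0.1989] yaw -179.75 F [-0.3  0.2 -0.3] gap 0.166 q [ 0.32  0.39  1.99 -0.55  0.31 -0.77]
[228.42013554 229.00787001] [0.36792859 0.23554029 0.28789892]
```

View pics/w2.png

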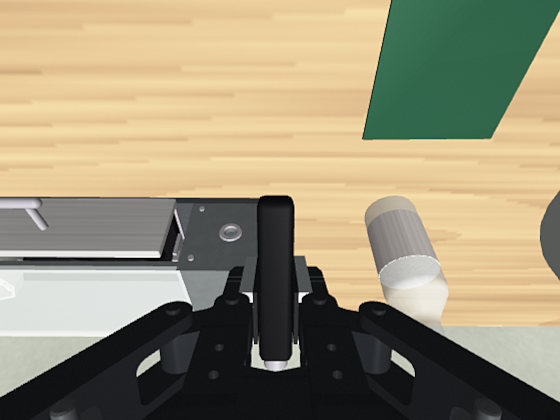

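The hole is at (230,232) in this (upside-down) view, with screws at (201,209) and (191,258). The front-face bottom edge is near row 198 and the top edge near row 268, and the rod is straight in the jaws.

```bash
python3 - <<'E'
from h import *
a,c=load('w2');g=a.mean(2)
e=[]
for u in range(195,255,4):
    d=np.diff(cv2.GaussianBlur(g,(1,5),0)[:,u]); r=190+np.argmin(d[190:215]); r2=255+np.argmax(np.abs(d[255:285])); e.append((u,r+.5,r2+.5))
print(e[::3])
P=np.array([cast(c,u,r,0) for u,r,_ in e]);print('bottom',np.median(P,0),np.polyfit(P[:,1],P[:,0],1))
P=np.array([cast(c,u,r,.105) for u,_,r in e]);print('top',np.median(P,0),np.polyfit(P[:,1],P[:,0],1))
w=g[220:245,217:244];m=(w>95).astype(np.uint8);print(w[::3,::3].round(0).astype(int));ys,xs=np.where(m);print('ring bbox',xs.min()+217,xs.max()+217,ys.min()+220,ys.max()+220, cv2.fitEllipse(max(cv2.findContours(m,0,1)[0],key=len)))
T=np.array(c['cam_to_world']);
for x in(.625,.63,.635):
    d=T[:3,:3]@np.linalg.solve(np.array(c['mtx']),[230.2,232,1]);k=(x-T[0,3])/d[0];print(x,(T[:3,3]+k*d).round(4))
E
```

```text
[(195, np.float64(197.5), np.float64(270.5)), (207, np.float64(197.5), np.float64(270.5)), (219, np.float64(197.5), np.float64(270.5)), (231, np.float64(197.5), np.float64(269.5)), (243, np.float64(197.5), np.float64(265.5))]
bottom [0.63493695 0.17344219 0.        ] [-0.00463448  0.63574077]
top [0.63481545 0.1852705  0.105     ] [-0.35531378  0.69681952]
[[ 75  77  74  75  75  76  76  75  75]
 [ 76  75  72  73  92  91  74  73  75]
 [ 74  73 116 120 202 196 121 114  74]
 [ 75  94 120 162 131 130 131 118  85]
 [ 76 122 109 106  98  90  95 119 117]
 [ 75 144 120 103  93  97 116 123  99]
 [ 78  85 180 117 103 132 188 139  73]
 [ 78  76  68  89 145 106  65  74  75]
 [ 76  76  75  75  76  76  75  74  75]]
ring bbox 219 241 223 241 ((13.107295036315918, 12.264046669006348), (17.412616729736328, 22.21304702758789), 79.82473754882812)
0.625 [0.625  0.1892 0.0636]
0.63 [0.63   0.1883 0.0593]
0.635 [0.635  0.1874 0.0549]
```

```bash
python3 - <<'E'
from h import *
print(delta((.48,.1874,.0508),Rd(np.pi)),delta((.48,.1874,.17),Rd(np.pi)))
E
```

```text
(array([ 9.11, -4.85, 11.87]), array([4.000e-04, 5.195e-01, 4.000e-03])) (array([ 3.19, -4.85,  1.52]), array([4.000e-04, 5.195e-01, 4.000e-03]))
```

Call:
drive_tool([
  [255,1,-1.5,0.5,0,0.13,0],
  [255,2,-3,1,0,0.26,0],
  [255,3.2,-4.85,1.5,0,0.39,0.004],
  [255,3.2,-4.85,1.5,0,0.52,0.004],
  [255,3.2,-4.85,1.5,0,0.52,0.004],
  [255,5.2,-4.85,5,0,0.52,0.004],
  [255,7,-4.85,8.2,0,0.52,0.004],
  [255,8.5,-4.85,10.8,0,0.52,0.004],
  [255,9.11,-4.85,11.87,0,0.52,0.004],
  [255,9.11,-4.85,11.87,0,0.52,0.004],
  [255,9.11,-4.85,11.87,0,0.52,0.004],
])

```text
t: 6.5
tcp_pos: [0.4798, 0.1874, 0.051]
tool_rot: [-0.0, 1.0, 0.0, 0.0]
force: [-0.6, 0.4, -0.2]
finger_gap: 0.16
```

```bash
python3 - <<'E'
from h import *
st();a,ca=snap('top','top1');b,cb=snap('side','side1')
s=manip.sense();tip=s['tcp_pos']+[.125,0,.0042];print('pred tip',tip,proj(ca,tip),proj(cb,tip),'hole',proj(ca,(.635,.1874,.055)),proj(cb,(.635,.1874,.055)))
f=lambda im,u,v,w,h:cv2.resize(im[v:v+h,u:u+w],(400,400),interpolation=cv2.INTER_CUBIC)
cv2.imwrite('pics/m2.png',np.hstack([f(b,160,240,80,80),f(a,160,150,80,80)])[:,:,::-1])
print(delta((.48,.1874,.0508),Rd(np.pi)))
E
```

```text
t 6.5 tcp [0.4798 0.1874 0.051 ] yaw -179.96 F [-0.6  0.4 -0.2] gap 0.160 q [ 0.16  0.68  1.85  0.    0.62 -1.42]
pred tip [0.60545523 0.18736695 0.05584702] [193.40427148 178.10330228] [207.00460447 271.53342095] hole [193.61418281 166.52315099] [194.89438064 267.8983829 ]
(array([0.05, 0.  , 0.08]), array([0.0005, 0.0022, 0.0005]))
```

View pics/m2.png

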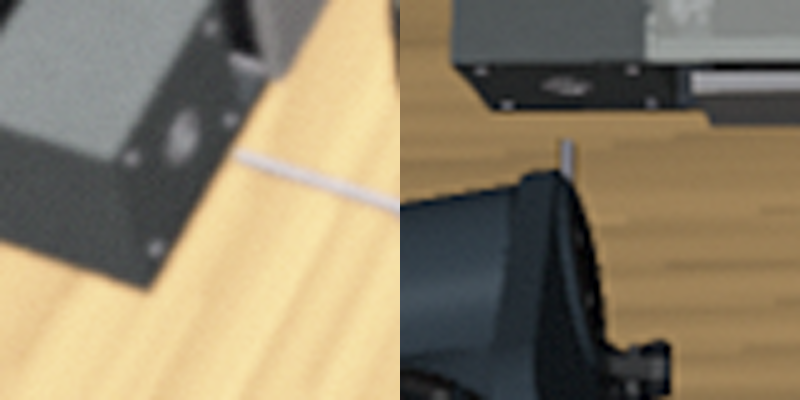

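Both views match the predicted tip (side 207.6,270.8; top 193.4,178.4). The hole lines up too (top 193.6,167), so I insert.

Call:
drive_tool([
  [255,-1,0,0,0,0,0],
  [255,-2,0,0,0,0,0],
  [255,-2.6,0,0,0,0,0],
  [255,-3.2,0,0,0,0,0],
  [255,-3.8,0,0,0,0,0],
  [255,-4.5,0,0,0,0,0],
  [255,-5.2,0,0,0,0,0],
], force=100)

```text
t: 7.3
tcp_pos: [0.5317, 0.1869, 0.0499]
tool_rot: [-0.0, 1.0, -0.0, -0.001]
force: [0.2, -0.2, -1.2]
finger_gap: 0.149
```

Call:
drive_tool([
  [255,-0.4,0,0,0,0,0],
  [255,-0.8,0,0,0,0,0],
  [255,-1.2,0,0,0,0,0],
  [255,-1.6,0,0,0,0,0],
  [255,-1.8,0,0,0,0,0],
  [255,-1.8,0,0,0,0,0],
  [255,-1.8,0,0,0,0,0],
])

```text
t: 8.0
tcp_pos: [0.5451, 0.1876, 0.0489]
tool_rot: [-0.001, 1.0, -0.0, -0.005]
force: [-4.7, 2.8, 0.1]
finger_gap: 0.154
```

```bash
python3 - <<'E'
from h import *
st();a,ca=snap('top','top2')
g=a[:,:,:].astype(int)
o=load('top1')[0].astype(int);d=np.abs(g-o).sum(2)>90;d[:, :205]=0;d[250:]=0;print(blobs(d,80))
E
```

```text
t 8.0 tcp [0.5451 0.1876 0.0489] yaw -179.88 F [-4.7  2.8  0.1] gap 0.154 q [ 0.14  0.73  1.68  0.    0.74 -1.44]
[([218, 161, 149, 44, 5377], [290.7, 183.0]), ([205, 190, 10, 14, 118], [209.3, 195.9]), ([205, 218, 10, 14, 123], [209.3, 224.2])]
```

Call:
drive_tool([
  [255,0,0,0,0,0,0],
  [255,0,0,0,0,0,0],
  [255,0,0,0,0,0,0],
  [255,0,0,0,0,0,0],
  [255,0,0,0,0,0,0],
  [255,0,0,0,0,0,0],
  [255,0,0,0,0,0,0],
  [255,1.5,0,0,0,0,0],
  [255,3,0,0,0,0,0],
  [255,4.5,0,0,0,0,0],
  [255,6,0,0,0,0,0],
  [255,7.5,0,0,0,0,0],
  [255,9,0,0,0,0,0],
  [255,9,0,0,0,0,0],
])

```text
t: 9.45
tcp_pos: [0.4567, 0.1868, 0.05]
tool_rot: [-0.0, 1.0, -0.0, -0.003]
force: [-0.4, 0.2, -0.7]
finger_gap: 0.154
```

```bash
python3 - <<'E'
from h import *
st();snap('top','top3')
print(delta((.42,.30,.10),Rd(np.pi+.09)),delta((.403,.380,.013),Rd(np.pi+.0966)))
E
```

```text
t 9.4 tcp [0.4567 0.1868 0.05  ] yaw -179.96 F [-0.4  0.2 -0.7] gap 0.154 q [ 0.16  0.67  1.9   0.    0.59 -1.41]
(array([ 3.89, 11.3 , -4.97]), array([-0.0001, -0.002 , -0.0896])) (array([ 5.57, 19.31,  3.73]), array([-0.0001, -0.002 , -0.0962]))
```

View pics/top3.png

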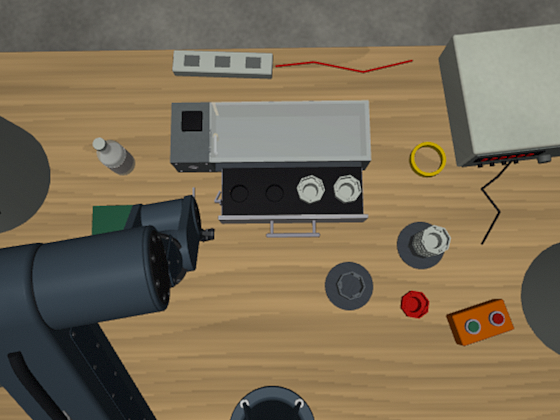

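The tray is out; pockets 2 (274,193) and 3 (239,194) are empty. The rod goes back on its mat now.

Call:
drive_tool([
  [255,1,3,-2,0,0,0],
  [255,2,6,-4,0,0,-0.04],
  [255,4,10,-5,0,0,-0.096],
  [255,5.57,14,-5,0,0,-0.096],
  [255,5.57,18,-4,0,0,-0.096],
  [255,5.57,19.3,-1,0,0,-0.096],
  [255,5.57,19.3,2,0,0,-0.096],
  [255,5.57,19.3,3.5,0,0,-0.096],
  [255,5.57,19.3,4,0,0,-0.096],
  [255,5.57,19.3,4.25,0,0,-0.096],
  [255,5.57,19.3,4.25,0,0,-0.096],
  [255,5.57,19.3,4.25,0,0,-0.096],
])

```text
t: 10.7
tcp_pos: [0.4044, 0.38, 0.0088]
tool_rot: [-0.048, 0.999, 0.001, 0.0]
force: [0.2, -0.7, -1.3]
finger_gap: 0.152
```

```bash
python3 - <<'E'
from h import *
st()
E
```

```text
t 10.7 tcp [0.4044 0.38   0.0088] yaw -174.54 F [ 0.2 -0.7 -1.3] gap 0.152 q [ 0.55  0.78  1.75  0.    0.61 -1.11]
```

Call:
drive_tool([
  [255,0,0,0.15,0,0,0],
  [255,0,0,0.15,0,0,0],
  [120,0,0,0.15,0,0,0],
  [120,0,0,0.15,0,0,0],
  [120,0,0,0.15,0,0,0],
  [120,0,0,-3,0,0,0],
  [0,0,0,-7,0,0,0],
  [0,0,0,-12,0,0,0],
  [0,0,0,-16,0,0,0],
  [0,0,0,-20,0,0,0],
  [0,0,0,-20,0,0,0],
])

```text
t: 11.8
tcp_pos: [0.4069, 0.3821, 0.2137]
tool_rot: [-0.048, 0.999, 0.003, 0.005]
force: [0.5, 0.1, -0.2]
finger_gap: 1.002
```

```bash
python3 - <<'E'
from h import *
st();a,c=snap('wrist','w3')
h=cv2.cvtColor(a,cv2.COLOR_RGB2HSV)
g=((h[...,0]>60)&(h[...,0]<90)&(h[...,1]>100)).astype(np.uint8)
hull=np.zeros_like(g);cv2.fillConvexPoly(hull,cv2.convexHull(np.vstack([k for k in cv2.findContours(g,0,2)[0] if cv2.contourArea(k)>500])),1)
m=(cv2.erode(hull,np.ones((9,9)))>0)&(a.max(2)<45)
for b in blobs(m,60):print(b,cast(c,*b[1],.019))
print(delta((.45,-.1,.26),Rd(np.pi/2)), delta((.395,-.33,.26),Rd(np.pi/4)))
E
```

```text
t 11.8 tcp [0.4069 0.3821 0.2137] yaw -174.48 F [ 0.5  0.1 -0.2] gap 1.002 q [ 0.55  0.46  1.63  0.    1.05 -1.11]
([265, 148, 15, 74, 1071], [272.2, 183.9]) [0.40259628 0.37967818 0.019     ]
(array([  0.16, -48.29,  -5.07]), array([6.6000e-03, 1.0000e-03, 1.6671e+00])) (array([  7.84, -70.66,  -5.18]), array([ 7.6000e-03, -1.8000e-03,  2.4525e+00]))
```

Call:
drive_tool([
  [0,3.9,-74.9,-5.2,0,0,2.45],
  [0,3.9,-74.9,-5.2,0,0,2.45],
  [0,3.9,-74.9,-5.2,0,0,2.45],
  [0,3.9,-74.9,-5.2,0,0,2.45],
  [0,3.9,-74.9,-5.2,0,0,2.45],
  [0,3.9,-74.9,-5.2,0,0,2.45],
  [0,3.9,-74.9,-5.2,0,0,2.45],
  [0,3.9,-74.9,-5.2,0,0,2.45],
  [0,3.9,-74.9,-5.2,0,0,2.45],
  [0,3.9,-74.9,-5.2,0,0,2.45],
  [0,3.9,-74.9,-5.2,0,0,2.45],
  [0,3.9,-74.9,-5.2,0,0,2.45],
  [0,3.9,-74.9,-5.2,0,0,2.45],
  [0,3.9,-74.9,-5.2,0,0,2.45],
  [0,3.9,-74.9,-5.2,0,0,2.45],
  [0,3.9,-74.9,-5.2,0,0,2.45],
  [0,3.9,-74.9,-5.2,0,0,2.45],
  [0,3.9,-74.9,-5.2,0,0,2.45],
  [0,3.9,-74.9,-5.2,0,0,2.45],
])

```text
t: 13.75
tcp_pos: [0.4363, -0.3686, 0.2583]
tool_rot: [0.923, 0.384, -0.001, -0.002]
force: [0.1, -0.1, 0.8]
finger_gap: 1.001
```

```bash
python3 - <<'E'
from h import *
st();a,c=snap('wrist','w4')
E
```

```text
t 13.8 tcp [ 0.4363 -0.3686  0.2583] yaw 45.20 F [ 0.1 -0.1  0.8] gap 1.001 q [-0.9   0.43  1.54 -0.    1.18 -0.11]
```

View pics/w4.png

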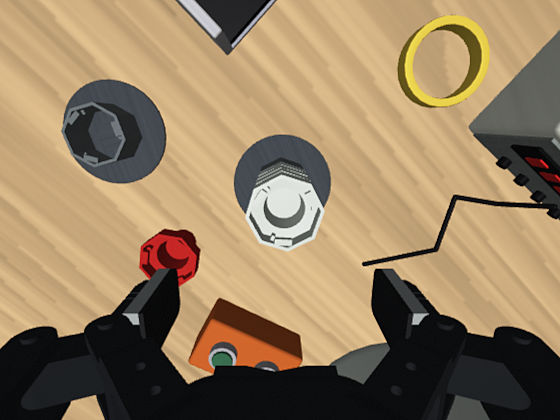

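The stack's top rim (bright octagon) is centred near (285,210). The look-alike empty stand is at (115,132) and the red cup at (168,257).

```bash
cat > oct.py <<'E'
from h import *
def octo(f,box,z,thr=175):
    a,c=load(f);u0,v0,u1,v1=box;m=np.zeros(a.shape[:2],np.uint8);m[v0:v1,u0:u1]=(a[v0:v1,u0:u1].min(2)>thr)
    k=max(cv2.findContours(m,0,2)[0],key=cv2.contourArea);k=cv2.convexHull(k);P=np.array([cast(c,u,v,z)[:2] for u,v in k[:,0]+0.])
    best=min(((sum(np.ptp(P@[np.cos(t+i*np.pi/4),np.sin(t+i*np.pi/4)]) for i in range(4))/4,t) for t in np.radians(np.arange(-22.5,22.5,.5))))
    W,t=best;ctr=np.zeros(2);A=[];b=[];ws=[]
    for i in range(4):
        d=np.array([np.cos(t+i*np.pi/4),np.sin(t+i*np.pi/4)]);q=P@d;A.append(d);b.append((q.max()+q.min())/2);ws.append(np.ptp(q))
    ctr=np.linalg.lstsq(np.array(A),np.array(b),rcond=None)[0]
    print(f,'ctr',ctr.round(4),'yaw %.1f'%np.degrees(t),'widths',np.round(ws,4)); return ctr,t
E
python3 - <<'E'
from oct import *
for thr in(165,190,205):
  for z in (.138,.15):octo('w4',(225,150,345,265),z,thr)
a,c=load('w4')
print(a[150:262:6,285].min(1))
E
```

```text
w4 ctr [ 0.4383 -0.377 ] yaw -17.5 widths [0.0623 0.0625 0.0623 0.0624]
w4 ctr [ 0.4405 -0.3743] yaw -17.5 widths [0.0594 0.0597 0.0594 0.0595]
w4 ctr [ 0.4385 -0.3769] yaw -17.0 widths [0.0617 0.0619 0.062  0.0619]
w4 ctr [ 0.4407 -0.3743] yaw -17.0 widths [0.0589 0.059  0.0591 0.0591]
w4 ctr [ 0.4385 -0.3768] yaw -17.5 widths [0.0615 0.0612 0.0612 0.0613]
w4 ctr [ 0.4407 -0.3741] yaw -17.5 widths [0.0587 0.0584 0.0584 0.0585]
[ 69  69  41  74  61 219 219 223 225 224 223 229  96 192 227 216  83 137
 138]
```

```bash
python3 - <<'E'
from h import *
print(delta((.4384,-.377,.116),Rd(np.radians(28))))
E
```

```text
(array([-0.45,  0.77, 14.26]), array([-0.0032,  0.0014,  0.3003]))
```

Call:
drive_tool([
  [0,-0.45,0.77,2,0,0,0.12],
  [0,-0.45,0.77,5,0,0,0.24],
  [0,-0.45,0.77,8,-0.003,0.001,0.3],
  [0,-0.45,0.77,10,-0.003,0.001,0.3],
  [0,-0.45,0.77,12,-0.003,0.001,0.3],
  [0,-0.45,0.77,13.5,-0.003,0.001,0.3],
  [0,-0.45,0.77,14.26,-0.003,0.001,0.3],
  [0,-0.45,0.77,14.26,-0.003,0.001,0.3],
  [0,-0.45,0.77,14.26,-0.003,0.001,0.3],
])

```text
t: 14.7
tcp_pos: [0.4393, -0.3781, 0.1176]
tool_rot: [0.97, 0.242, 0.0, 0.001]
force: [-0.3, -1.0, 0.8]
finger_gap: 0.998
```

```bash
python3 - <<'E'
from h import *
st();print(delta((.4384,-.377,.116),Rd(np.radians(28))))
E
```

```text
t 14.7 tcp [ 0.4393 -0.3781  0.1176] yaw 27.97 F [-0.3 -1.   0.8] gap 0.998 q [-0.9   0.62  1.65 -0.    0.87  0.18]
(array([-0.03, -0.14,  0.16]), array([ 0.003 , -0.0002, -0.0005]))
```

Now grip.

Call:
drive_tool([
  [0,0,-0.1,0.1,0,0,0],
  [60,0,-0.1,0.1,0,0,0],
  [255,0,-0.1,0.1,0,0,0],
  [255,0,-0.1,0.1,0,0,0],
  [255,0,-0.1,0.1,0,0,0],
  [255,0,-0.1,0.1,0,0,0],
  [255,0,-0.1,0.1,0,0,0],
  [255,0,-0.1,0.1,0,0,0],
], force=50)

```text
t: 15.5
tcp_pos: [0.4387, -0.3774, 0.1172]
tool_rot: [0.97, 0.241, 0.001, 0.002]
force: [0.2, 0.5, 6.1]
finger_gap: 0.714
```

Call:
drive_tool([
  [255,0,0,-0.12,0,0,0],
  [255,0,0,-0.12,0,0,0],
  [255,0,0,-0.12,0,0,-0.08],
  [255,0,0,-0.12,0,0,-0.16],
  [255,0,0,-0.12,0,0,-0.24],
])

```text
t: 16.0
tcp_pos: [0.4383, -0.3772, 0.1172]
tool_rot: [0.934, 0.357, -0.0, 0.001]
force: [-0.8, 0.6, 0.8]
finger_gap: 0.706
```

```bash
python3 - <<'E'
from h import *
st();print(manip.sense()['ft_torque'])
E
```

```text
t 16.0 tcp [ 0.4383 -0.3772  0.1172] yaw 41.88 F [-0.8  0.6  0.8] gap 0.706 q [-0.9   0.62  1.65 -0.    0.87 -0.06]
[ 0.01421328  0.14539819 -0.00339111]
```

Call:
drive_tool([
  [255,0,0,0,0,0,-0.1],
  [255,0,0,0,0,0,-0.2],
  [255,0,0,0,0,0,-0.3],
  [255,0,0,0,0,0,-0.4],
  [255,0,0,0,0,0,-0.5],
  [255,0,0,0,0,0,-0.6],
  [255,0,0,0,0,0,-0.72],
  [255,0,0,0,0,0,-0.72],
  [255,0,0,0,0,0,-0.72],
  [255,0,0,-0.5,0,0,-0.72],
  [255,0,0,-1,0,0,-0.72],
  [255,0,0,-1.5,0,0,-0.72],
  [255,0,0,-2,0,0,-0.72],
])

```text
t: 17.3
tcp_pos: [0.4385, -0.3771, 0.1379]
tool_rot: [0.749, 0.662, -0.0, 0.001]
force: [-0.0, 0.3, -1.1]
finger_gap: 0.716
```

Call:
drive_tool([
  [255,0,0,-1,0,0,0],
  [255,0,0,-2,0,0,0],
  [255,0,0,-3,0,0,0],
  [255,0,0,-4.5,0,0,0],
  [255,0,0,-7,0,0,0],
  [255,0,0,-10,0,0,0],
  [255,0,0,-12,0,0,0],
  [255,0,0,-12,0,0,0],
])

```text
t: 18.1
tcp_pos: [0.4397, -0.3785, 0.2613]
tool_rot: [0.749, 0.662, -0.0, 0.005]
force: [0.5, -0.5, -0.3]
finger_gap: 0.713
```

```bash
python3 - <<'E'
from h import *
st();a,c=snap('wrist','w5');t,ct=snap('top','top4');b,cb=snap('side','side4')
f=lambda im,u,v,w,h:cv2.resize(im[v:v+h,u:u+w],(400,300),interpolation=cv2.INTER_CUBIC)
cv2.imwrite('pics/m4.png',np.vstack([np.hstack([f(a,0,0,560,420),f(t,200,140,200,150)]),np.hstack([f(b,260,20,200,150),f(t,340,180,160,120)])])[:,:,::-1])
print(delta((.572,.073,.16),Rd(np.pi/2)),delta((.572,-.015,.16),Rd(np.pi/2)))
E
```

```text
t 18.1 tcp [ 0.4397 -0.3785  0.2613] yaw 82.95 F [ 0.5 -0.5 -0.3] gap 0.713 q [-0.9   0.43  1.52 -0.    1.18 -0.78]
(array([46.23,  7.8 ,  9.63]), array([-0.    ,  0.0006, -0.1232])) (array([37.5 ,  8.88,  9.64]), array([-0.    ,  0.0006, -0.1232]))
```

View pics/m4.png

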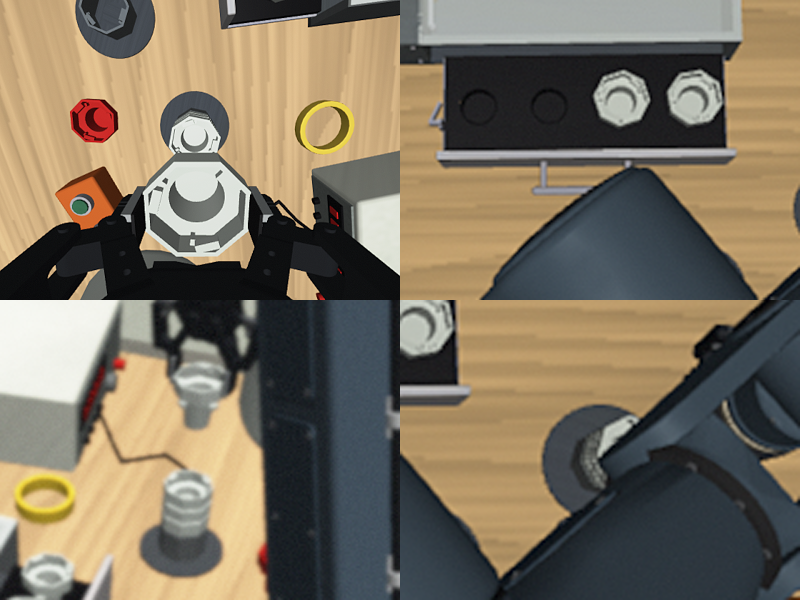

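One cup is held upright with three left on the stand, and pockets 2 and 3 are visible and empty. Next I measure the pockets.

```bash
python3 - <<'E'
from h import *
a,c=load('top4');v=a.max(2)
reg=np.zeros(v.shape,np.uint8);reg[175:212,225:290]=255
w=v[170:215,222:292];print(cast(c,239.5,193,.036),cast(c,274.5,193,.036))
b=cv2.resize(w,None,fx=6,fy=6,interpolation=cv2.INTER_CUBIC);b=cv2.normalize(b,None,0,255,cv2.NORM_MINMAX)
b=np.clip(cv2.resize(w,None,fx=6,fy=6,interpolation=cv2.INTER_CUBIC).astype(float)*5,0,255).astype(np.uint8)
C=cv2.HoughCircles(cv2.GaussianBlur(b,(0,0),4),cv2.HOUGH_GRADIENT,1,150,param1=80,param2=12,minRadius=40,maxRadius=65)
if C is not None:
    for x,y,r in C[0]:u=222+x/6-.4;vv=170+y/6-.4;print(u,vv,r/6,cast(c,u,vv,.036))
E
```

```text
[0.57031205 0.07523272 0.036     ] [ 0.56907627 -0.01194557  0.036     ]
239.18333 193.18333 9.116667 [0.56985815 0.0760221  0.036     ]
274.01666 193.01668 7.25 [ 0.56905105 -0.01074191  0.036     ]
```

Call:
drive_tool([
  [255,8,1.5,0,0,0,-0.02],
  [255,12,2,0,0,0,-0.04],
  [255,16,3,0,0,0,-0.06],
  [255,20,3.5,0,0,0,-0.08],
  [255,24,4,0,0,0,-0.1],
  [255,28,5,0,0,0,-0.123],
  [255,32,5.5,0,0,0,-0.123],
  [255,36,6,0,0,0,-0.123],
  [255,40,6.7,0,0,0,-0.123],
  [255,44,7.4,0,0,0,-0.123],
  [255,46.4,7.7,0,0,0,-0.123],
  [255,46.4,7.7,4,0,0,-0.123],
  [255,46.4,7.7,8,0,0,-0.123],
  [255,46.4,7.7,11,0,0,-0.123],
  [255,46.4,7.7,13,0,0,-0.123],
  [255,46.4,7.7,13,0,0,-0.123],
  [255,46.4,7.7,13,0,0,-0.123],
])

```text
t: 19.95
tcp_pos: [0.5712, 0.0739, 0.1256]
tool_rot: [0.707, 0.707, -0.001, 0.0]
force: [0.2, -0.4, 0.6]
finger_gap: 0.713
```

```bash
python3 - <<'E'
from h import *
st();print(delta((.571,.0745,.0645),Rd(np.pi/2)));snap('wrist','w6');b,c=snap('side','side6')
cv2.imwrite('pics/m6.png',np.hstack([cv2.resize(load('w6')[0],(400,300)),cv2.resize(b[120:270,130:330],(400,300),interpolation=cv2.INTER_CUBIC)])[:,:,::-1])
E
```

```text
t 19.9 tcp [0.5712 0.0739 0.1256] yaw 89.99 F [ 0.2 -0.4  0.6] gap 0.713 q [-0.06  0.6   1.65 -0.    0.89 -0.06]
(array([ 0.07, -0.01,  6.11]), array([-0.0016,  0.0017, -0.0002]))
```

View pics/m6.png

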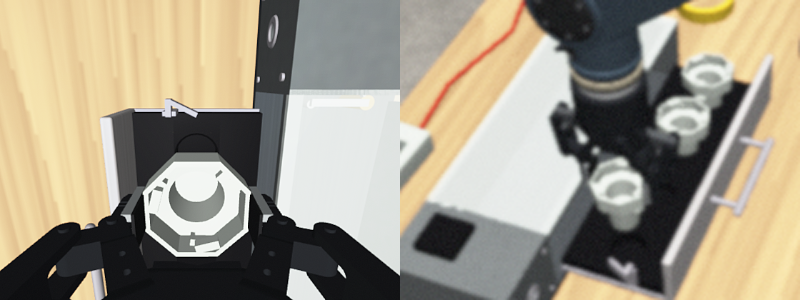

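The cup hangs above pocket 3, whose edge shows just beyond it. Descending.

Call:
drive_tool([
  [255,0.07,0,2,0,0,0],
  [255,0.07,0,3,0,0,0],
  [255,0.07,0,4,0,0,0],
  [255,0.07,0,4.6,0,0,0],
  [255,0.07,0,5.2,0,0,0],
  [255,0.07,0,5.7,0,0,0],
  [255,0.07,0,6.0,0,0,0],
  [255,0.07,0,6.0,0,0,0],
])

```text
t: 20.85
tcp_pos: [0.5718, 0.0745, 0.0663]
tool_rot: [0.707, 0.707, -0.001, 0.001]
force: [0.3, 0.2, -0.9]
finger_gap: 0.712
```

Call:
drive_tool([
  [255,0,0,0.1,0,0,0],
  [255,0,0,0.2,0,0,0],
  [255,0,0,0.25,0,0,0],
  [255,0,0,0.25,0,0,0],
])

```text
t: 21.25
tcp_pos: [0.572, 0.0745, 0.0642]
tool_rot: [0.707, 0.707, -0.0, 0.001]
force: [0.3, 0.9, -0.6]
finger_gap: 0.713
```

Within about 1 mm of the floor, so I release and rise.

Call:
drive_tool([
  [255,0,0,0.1,0,0,0],
  [20,0,0,0.1,0,0,0],
  [20,0,0,0.1,0,0,0],
  [20,0,0,0.1,0,0,0],
  [20,0,0,0.1,0,0,0],
  [20,0,0,-2,0,0,0],
  [20,0,0,-5,0,0,0],
  [20,0,0,-9,0,0,0],
  [20,0,0,-14,0,0,0],
  [20,0,0,-18,0,0,0],
  [0,0,0,-18,0,0,0],
])

```text
t: 22.35
tcp_pos: [0.5758, 0.0748, 0.2508]
tool_rot: [0.707, 0.707, 0.004, 0.006]
force: [0.3, 0.2, -0.3]
finger_gap: 0.999
```

```bash
python3 - <<'E'
from h import *
st();a,c=snap('wrist','w7')
m=(a.min(2)>165);print(blobs(m,300)); print('p3 rim proj',proj(c,(.571,.0745,.084)),'p2 proj',proj(c,(.571,-.0135,.036)))
print(delta((.4384,-.377,.25),Rd(np.radians(28))))
E
```

```text
t 22.4 tcp [0.5758 0.0748 0.2508] yaw 90.00 F [ 0.3  0.2 -0.3] gap 0.999 q [-0.06  0.44  1.54 -0.    1.15 -0.06]
[([91, 28, 51, 257, 2995], [114.2, 145.8]), ([327, 124, 188, 260, 32036], [410.8, 224.7]), ([210, 132, 116, 16, 475], [261.9, 141.9]), ([529, 141, 31, 113, 1603], [547.9, 214.5]), ([164, 147, 47, 230, 2636], [194.3, 266.4]), ([236, 164, 65, 63, 2756], [268.1, 193.4]), ([45, 198, 34, 138, 1174], [60.6, 269.4]), ([238, 322, 59, 49, 1261], [267.6, 344.8])]
p3 rim proj [267.28771504 196.16522242] p2 proj [268.11354605 259.32849995]
(array([-45.18, -13.53,  -0.25]), array([ 0.0093, -0.0027,  1.082 ]))
```

View pics/w7.png

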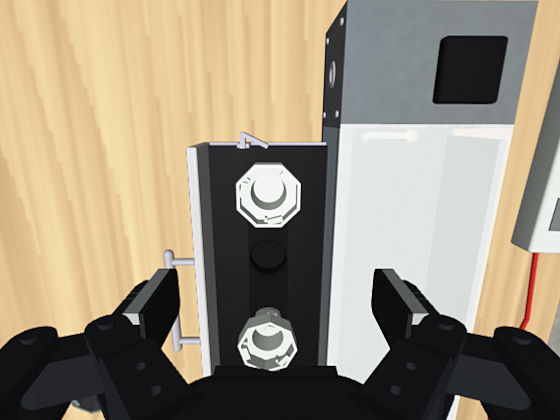

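The cup stands upright in pocket 3 at (268,194), and pocket 2 is empty at (268,256). Back to the stack.

Call:
drive_tool([
  [0,-4,-1.2,0,0,0,0.1],
  [0,-8,-2.4,0,0,0,0.2],
  [0,-12,-3.6,0,0,0,0.3],
  [0,-16,-4.8,0,0,0,0.4],
  [0,-20,-6,0,0,0,0.5],
  [0,-24,-7.2,0,0,0,0.6],
  [0,-28,-8.4,0,0,0,0.7],
  [0,-32,-9.6,0,0,0,0.8],
  [0,-36,-10.8,0,0,0,0.9],
  [0,-40,-12,0,0,0,1.0],
  [0,-45.2,-13.5,0,0,0,1.08],
  [0,-45.2,-13.5,1,0.009,-0.003,1.08],
  [0,-45.2,-13.5,1,0.009,-0.003,1.08],
  [0,-45.2,-13.5,1,0.009,-0.003,1.08],
])

```text
t: 23.8
tcp_pos: [0.436, -0.3753, 0.2331]
tool_rot: [0.97, 0.243, -0.004, -0.003]
force: [-0.5, 0.2, 0.3]
finger_gap: 1.004
```

```bash
python3 - <<'E'
from oct import *
st();a,c=snap('wrist','w8');u,v=proj(c,(.4384,-.377,.116));print(u,v)
for thr in(165,190):
  ctr,t=octo('w8',(int(u)-60,int(v)-55,int(u)+60,int(v)+55),.116,thr)
print(delta((*ctr,.0945),Rd(t+np.pi/4)))
crop('w8',int(u)-70,int(v)-70,int(u)+70,int(v)+70,4,'w8c')
E
```

```text
t 23.8 tcp [ 0.436  -0.3753  0.2331] yaw 28.14 F [-0.5  0.2  0.3] gap 1.004 q [-0.9   0.46  1.55 -0.01  1.14  0.18]
279.42675656866635 207.56277638762074
w8 ctr [ 0.4384 -0.377 ] yaw -18.5 widths [0.062  0.0624 0.0622 0.0619]
w8 ctr [ 0.4384 -0.3769] yaw -18.5 widths [0.0616 0.0617 0.0619 0.0617]
(array([ 0.19,  0.34, 13.93]), array([-0.0068,  0.0071,  0.0295]))
```

View pics/w8c.png

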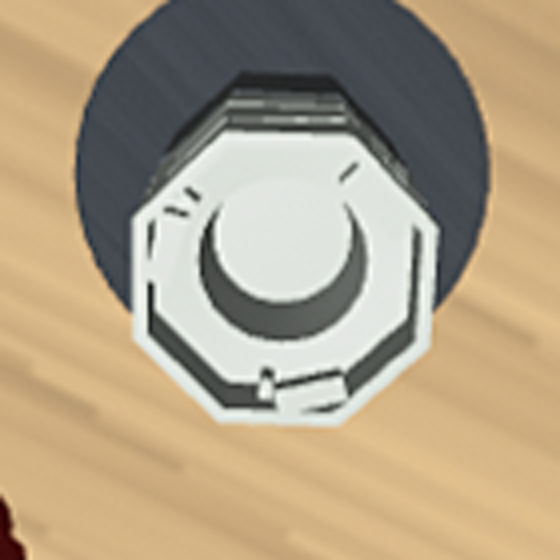

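Stack top cup (now the third) is centred and undisturbed. Descend and grip.

Call:
drive_tool([
  [0,0.19,0.3,3,-0.003,0.003,0.03],
  [0,0.19,0.3,7,-0.007,0.007,0.03],
  [0,0.19,0.3,10,-0.007,0.007,0.03],
  [0,0.19,0.3,12,-0.007,0.007,0.03],
  [0,0.19,0.3,13.2,-0.007,0.007,0.03],
  [0,0.19,0.3,13.8,-0.007,0.007,0.03],
  [0,0.19,0.3,13.8,-0.007,0.007,0.03],
  [0,0.19,0.3,13.8,-0.007,0.007,0.03],
])

```text
t: 24.65
tcp_pos: [0.4394, -0.3792, 0.0978]
tool_rot: [0.974, 0.229, 0.001, 0.003]
force: [0.5, -0.1, -0.1]
finger_gap: 1.0
```

```bash
python3 - <<'E'
from h import *
st();print(delta((.4384,-.377,.095),Rd(np.radians(26.5))))
E
```

```text
t 24.6 tcp [ 0.4394 -0.3792  0.0978] yaw 26.43 F [ 0.5 -0.1 -0.1] gap 1.000 q [-0.9   0.65  1.66 -0.    0.83  0.21]
(array([ 0.01, -0.25,  0.28]), array([ 0.0054, -0.0006, -0.0013]))
```

Call:
drive_tool([
  [0,0,-0.22,0.25,0.005,0,0],
  [60,0,-0.22,0.25,0.005,0,0],
  [255,0,-0.22,0.25,0.005,0,0],
  [255,0,-0.22,0.25,0.005,0,0],
  [255,0,-0.22,0.25,0.005,0,0],
  [255,0,-0.22,0.25,0.005,0,0],
  [255,0,-0.22,0.25,0.005,0,0],
  [255,0,-0.22,0.25,0.005,0,0],
])

```text
t: 25.45
tcp_pos: [0.438, -0.3774, 0.0952]
tool_rot: [0.974, 0.228, 0.0, -0.0]
force: [-0.6, 0.0, 6.3]
finger_gap: 0.71
```

Call:
drive_tool([
  [255,0,0,-0.12,0,0,0],
  [255,0,0,-0.12,0,0,0],
  [255,0,0,-0.12,0,0,-0.08],
  [255,0,0,-0.12,0,0,-0.16],
  [255,0,0,-0.12,0,0,-0.24],
])

```text
t: 25.95
tcp_pos: [0.4376, -0.377, 0.0952]
tool_rot: [0.939, 0.345, -0.0, -0.001]
force: [-0.4, 0.0, 0.5]
finger_gap: 0.714
```

Call:
drive_tool([
  [255,0,0,0,0,0,-0.1],
  [255,0,0,0,0,0,-0.2],
  [255,0,0,0,0,0,-0.3],
  [255,0,0,0,0,0,-0.4],
  [255,0,0,0,0,0,-0.5],
  [255,0,0,0,0,0,-0.6],
  [255,0,0,0,0,0,-0.72],
  [255,0,0,0,0,0,-0.72],
  [255,0,0,0,0,0,-0.72],
  [255,0,0,-0.5,0,0,-0.72],
  [255,0,0,-1,0,0,-0.72],
  [255,0,0,-1.5,0,0,-0.72],
  [255,0,0,-2,0,0,-0.72],
])

```text
t: 27.25
tcp_pos: [0.4378, -0.377, 0.1161]
tool_rot: [0.758, 0.652, 0.0, -0.001]
force: [-0.1, 0.1, -0.1]
finger_gap: 0.717
```

Call:
drive_tool([
  [255,0,0,-1,0,0,0],
  [255,0,0,-2,0,0,0],
  [255,0,0,-3,0,0,0],
  [255,0,0,-4.5,0,0,0],
  [255,0,0,-7,0,0,0],
  [255,0,0,-10,0,0,0],
  [255,0,0,-14,0,0,0],
  [255,0,0,-14,0,0,0],
])

```text
t: 28.05
tcp_pos: [0.4402, -0.38, 0.2621]
tool_rot: [0.758, 0.652, 0.0, 0.006]
force: [0.1, -1.1, 0.2]
finger_gap: 0.717
```

```bash
python3 - <<'E'
from h import *
st();a,c=snap('wrist','w9');b,cb=snap('side','side9')
cv2.imwrite('pics/m9.png',np.hstack([cv2.resize(a,(400,300)),cv2.resize(b[20:170,260:460],(400,300),interpolation=cv2.INTER_CUBIC)])[:,:,::-1])
print(delta((.571,-.0125,.25),Rd(np.pi/2)))
E
```

```text
t 28.1 tcp [ 0.4402 -0.38    0.2621] yaw 81.40 F [ 0.1 -1.1  0.2] gap 0.717 q [-0.9   0.43  1.52  0.    1.18 -0.75]
(array([38.08,  7.68,  0.7 ]), array([ 0.0014,  0.0009, -0.1501]))
```

View pics/m9.png

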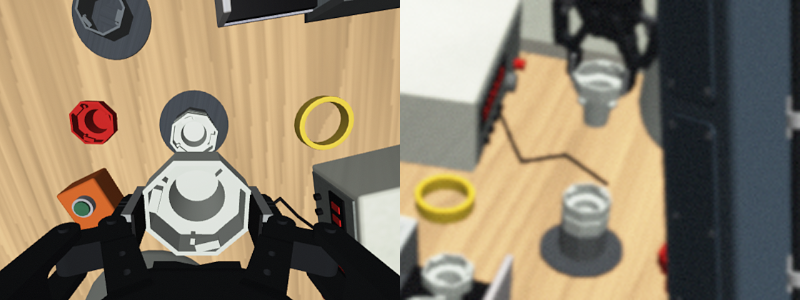

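The second cup is held upright and two remain nested. Off to pocket 2.

Call:
drive_tool([
  [255,5,1,0,0,0,-0.03],
  [255,9,1.8,0,0,0,-0.06],
  [255,13,2.6,0,0,0,-0.1],
  [255,17,3.4,0,0,0,-0.15],
  [255,21,4.2,0,0,0,-0.15],
  [255,25,5,0,0,0,-0.15],
  [255,29,5.8,0,0,0,-0.15],
  [255,33,6.6,0,0,0,-0.15],
  [255,36,7.2,0,0,0,-0.15],
  [255,38.1,7.7,0,0,0,-0.15],
  [255,38.1,7.7,1,0,0,-0.15],
  [255,38.1,7.7,5,0,0,-0.15],
  [255,38.1,7.7,9,0,0,-0.15],
  [255,38.1,7.7,12,0,0,-0.15],
  [255,38.1,7.7,13,0,0,-0.15],
  [255,38.1,7.7,13,0,0,-0.15],
])

```text
t: 29.75
tcp_pos: [0.5689, -0.0122, 0.1237]
tool_rot: [0.707, 0.707, -0.001, -0.003]
force: [-0.7, 0.2, 0.0]
finger_gap: 0.713
```

```bash
python3 - <<'E'
from h import *
st();print(delta((.571,-.0125,.064),Rd(np.pi/2)))
E
```

```text
t 29.8 tcp [ 0.5689 -0.0122  0.1237] yaw 89.94 F [-0.7  0.2  0. ] gap 0.713 q [-0.22  0.6   1.67  0.    0.88 -0.22]
(array([-0.05,  0.24,  5.97]), array([-0.0062, -0.0025, -0.001 ]))
```

Call:
drive_tool([
  [255,-0.05,0.12,2,-0.003,0,0],
  [255,-0.05,0.12,3,-0.003,0,0],
  [255,-0.05,0.12,4,-0.003,0,0],
  [255,-0.05,0.12,4.6,-0.003,0,0],
  [255,-0.05,0.12,5.1,-0.003,0,0],
  [255,-0.05,0.12,5.5,-0.003,0,0],
  [255,-0.05,0.12,5.8,-0.003,0,0],
  [255,-0.05,0.12,5.9,-0.003,0,0],
  [255,-0.05,0.12,5.9,-0.003,0,0],
])

```text
t: 30.65
tcp_pos: [0.5721, -0.0122, 0.067]
tool_rot: [0.707, 0.707, 0.001, 0.0]
force: [-0.3, 0.2, -0.1]
finger_gap: 0.713
```

Call:
drive_tool([
  [255,0,0,0.1,0,0,0],
  [255,0,0,0.2,0,0,0],
  [255,0,0,0.28,0,0,0],
  [255,0,0,0.28,0,0,0],
])

```text
t: 31.05
tcp_pos: [0.572, -0.0122, 0.0641]
tool_rot: [0.707, 0.707, 0.001, 0.0]
force: [0.3, -0.4, 0.0]
finger_gap: 0.715
```

Call:
drive_tool([
  [255,0,0,0.1,0,0,0],
  [20,0,0,0.1,0,0,0],
  [20,0,0,0.1,0,0,0],
  [20,0,0,0.1,0,0,0],
  [20,0,0,0.1,0,0,0],
  [20,0,0,-2,0,0,0],
  [20,0,0,-5,0,0,0],
  [20,0,0,-9,0,0,0],
  [20,0,0,-14,0,0,0],
  [20,0,0,-18,0,0,0],
  [0,0,0,-18,0,0,0],
])

```text
t: 32.15
tcp_pos: [0.5756, -0.0132, 0.2508]
tool_rot: [0.707, 0.707, 0.005, 0.006]
force: [0.7, -1.1, 0.2]
finger_gap: 0.997
```

```bash
python3 - <<'E'
from h import *
st();a,c=snap('wrist','w10')
print(delta((.41,-.058,.2),Rd(np.pi)))
E
```

```text
t 32.1 tcp [ 0.5756 -0.0132  0.2508] yaw 90.00 F [ 0.7 -1.1  0.2] gap 0.997 q [-0.22  0.43  1.55  0.    1.14 -0.22]
(array([ -4.52, -16.4 ,   4.6 ]), array([ 0.0078,  0.0081, -1.5708]))
```

View pics/w10.png

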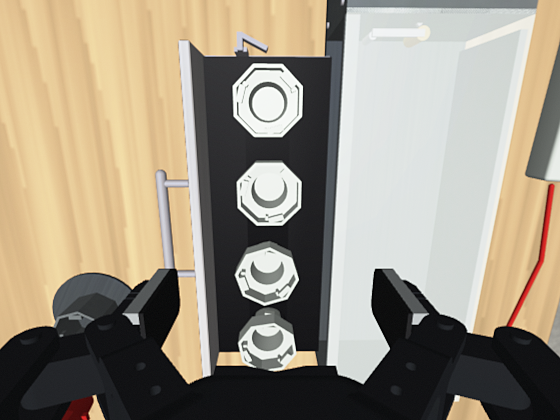

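All four pockets now hold upright cups (rows 100, 194, 273, 345). Next I close the jaws and go in front of the handle (bar at about (164,225)).

Call:
drive_tool([
  [255,-0.5,-3,0,0,0,-0.14],
  [255,-1,-6,0,0,0,-0.28],
  [255,-2,-9,0,0,0,-0.42],
  [255,-3,-12,0,0,0,-0.56],
  [255,-4,-15,0,0,0,-0.7],
  [255,-4.5,-16.4,0,0,0,-0.84],
  [255,-4.5,-16.4,2,0,0,-0.98],
  [255,-4.5,-16.4,4.6,0,0,-1.12],
  [255,-4.5,-16.4,4.6,0,0,-1.26],
  [255,-4.5,-16.4,4.6,0,0,-1.4],
  [255,-4.5,-16.4,4.6,0,0,-1.571],
  [255,-4.5,-16.4,4.6,0,0,-1.571],
  [255,-4.5,-16.4,4.6,0,0,-1.571],
])

```text
t: 33.5
tcp_pos: [0.4069, -0.057, 0.1969]
tool_rot: [0.001, 1.0, 0.001, 0.0]
force: [-0.2, 0.5, 0.2]
finger_gap: 0.002
```

```bash
python3 - <<'E'
from h import *
st();a,c=load('w10');print('bar',cast(c,161,180,.06),cast(c,168,272,.06))
print('stand2',cast(load('top3')[1],350,286,.03))
print(delta((.41,-.058,.045),Rd(np.pi)))
E
```

```text
t 33.5 tcp [ 0.4069 -0.057   0.1969] yaw 179.86 F [-0.2  0.5  0.2] gap 0.002 q [-0.41  0.3   1.98  0.    0.86 -1.98]
bar [ 0.46174617 -0.00128869  0.06      ] [ 0.45941217 -0.10494085  0.06      ]
stand2 [ 0.33787723 -0.19243078  0.03      ]
(array([-0.3 , -0.13, 15.19]), array([ 0.0025,  0.0003, -0.0025]))
```

Call:
drive_tool([
  [255,0,0,4,0,0,0],
  [255,0,0,8,0,0,0],
  [255,0,0,12,0,0,0],
  [255,0,0,14.5,0,0,0],
  [255,0,0,15,0,0,0],
  [255,0,0,15,0,0,0],
])

```text
t: 34.1
tcp_pos: [0.4076, -0.0569, 0.0471]
tool_rot: [0.001, 1.0, 0.001, 0.0]
force: [0.5, 0.1, 0.0]
finger_gap: 0.004
```

Call:
drive_tool([
  [255,-1,0,0,0,0,0],
  [255,-2,0,0,0,0,0],
  [255,-2.6,0,0,0,0,0],
  [255,-3.2,0,0,0,0,0],
  [255,-3.8,0,0,0,0,0],
  [255,-4.4,0,0,0,0,0],
  [255,-5,0,0,0,0,0],
  [255,-5.6,0,0,0,0,0],
])

```text
t: 34.9
tcp_pos: [0.4619, -0.0565, 0.0478]
tool_rot: [-0.0, 1.0, 0.001, -0.001]
force: [-5.7, -2.3, 3.8]
finger_gap: -0.001
```

Call:
drive_tool([
  [255,-0.6,0,0,0,0,0],
  [255,-1.2,0,0,0,0,0],
  [255,-1.8,0,0,0,0,0],
  [255,-2.4,0,0,0,0,0],
  [255,-3,0,0,0,0,0],
  [255,-3.6,0,0,0,0,0],
  [255,-4.2,0,0,0,0,0],
  [255,-4.8,0,0,0,0,0],
  [255,-5.4,0,0,0,0,0],
  [255,-6,0,0,0,0,0],
  [255,-6.6,0,0,0,0,0],
  [255,-7.2,0,0,0,0,0],
  [255,-7.8,0,0,0,0,0],
  [255,-8.4,0,0,0,0,0],
  [255,-9,0,0,0,0,0],
  [255,-9.6,0,0,0,0,0],
])

```text
t: 36.5
tcp_pos: [0.5529, -0.0563, 0.0475]
tool_rot: [-0.001, 1.0, 0.002, -0.007]
force: [-15.2, -4.9, 11.2]
finger_gap: 0.001
```

Call:
drive_tool([
  [255,-0.3,0,0,0,0,0],
  [255,-0.6,0,0,0,0,0],
  [255,-0.9,0,0,0,0,0],
  [255,-1.2,0,0,0,0,0],
  [255,-1.4,0,0,0,0,0],
])

```text
t: 37.0
tcp_pos: [0.5677, -0.0564, 0.0476]
tool_rot: [-0.001, 1.0, 0.002, -0.006]
force: [-9.5, -3.2, 7.2]
finger_gap: 0.002
```

```bash
python3 - <<'E'
from h import *
st();a,ca=snap('top','top5');o=load('top0')[0].astype(int)
for u in (215,360): # panel edge column profiles, right end
  print([int(x) for x in a[158:184,u].mean(1)],'\n',[int(x) for x in o[158:184,u].mean(1)])
E
```

```text
t 37.0 tcp [ 0.5677 -0.0564  0.0476] yaw -179.94 F [-9.5 -3.2  7.2] gap 0.002 q [-0.29  0.73  1.69  0.    0.73 -1.87]
[174, 177, 167, 112, 22, 37, 44, 45, 47, 48, 47, 48, 47, 45, 44, 42, 40, 34, 30, 27, 23, 24, 34, 44, 53, 62] 
 [151, 148, 153, 144, 94, 29, 38, 40, 39, 39, 40, 45, 42, 34, 87, 126, 121, 121, 113, 107, 107, 109, 111, 112, 112, 114]
[175, 172, 128, 28, 0, 108, 170, 167, 173, 140, 54, 67, 70, 69, 66, 58, 106, 149, 146, 144, 144, 142, 142, 143, 141, 136] 
 [151, 149, 110, 18, 55, 122, 147, 148, 118, 45, 61, 60, 59, 56, 50, 81, 118, 124, 126, 124, 122, 122, 122, 123, 122, 117]
```

Call:
drive_tool([
  [255,-0.15,0,0,0,0,0],
  [255,-0.3,0,0,0,0,0],
  [255,-0.4,0,0,0,0,0],
  [255,-0.4,0,0,0,0,0],
])

```text
t: 37.45
tcp_pos: [0.5732, -0.0565, 0.0476]
tool_rot: [-0.0, 1.0, 0.002, -0.004]
force: [-9.6, -2.1, 6.3]
finger_gap: 0.001
```

```bash
python3 - <<'E'
from h import *
st();a,ca=snap('top','top6')
print([int(x) for x in a[158:184,360].mean(1)])
E
```

```text
t 37.5 tcp [ 0.5732 -0.0565  0.0476] yaw -179.95 F [-9.6 -2.1  6.3] gap 0.001 q [-0.29  0.73  1.68  0.    0.74 -1.86]
[174, 171, 115, 107, 171, 171, 159, 103, 61, 70, 70, 70, 66, 59, 109, 150, 144, 142, 144, 146, 145, 141, 141, 143, 140, 137]
```

Call:
drive_tool([
  [255,-0.1,0,0,0,0,0],
  [255,-0.1,0,0,0,0,0],
  [255,0.3,0,0,0,0,0],
  [255,0.7,0,0,0,0,0],
  [255,1.2,0,0,0,0,0],
  [255,2,0,0,0,0,0],
  [255,3,0,0,0,0,0],
  [255,5,0,0,0,0,0],
  [255,8,0,0,0,0,0],
  [255,8,0,0,0,0,0],
])

```text
t: 38.5
tcp_pos: [0.4921, -0.0556, 0.0475]
tool_rot: [0.0, 1.0, 0.002, -0.003]
force: [-1.4, 0.5, 0.3]
finger_gap: -0.002
```

```bash
python3 - <<'E'
from h import *
st();a,ca=snap('top','top7')
print([int(x) for x in a[158:184,360].mean(1)])
E
```

```text
t 38.5 tcp [ 0.4921 -0.0556  0.0475] yaw 179.97 F [-1.4  0.5  0.3] gap -0.002 q [-0.34  0.67  1.89  0.    0.59 -1.91]
[174, 172, 127, 20, 66, 142, 170, 170, 136, 54, 70, 70, 68, 65, 58, 94, 136, 144, 145, 145, 143, 142, 141, 143, 140, 136]
```

The tray stays at its original shut position after backing off. I rise clear and check everything.

Call:
drive_tool([
  [255,2,0,0,0,0,0],
  [255,4,0,-2,0,0,0],
  [255,5,0,-6,0,0,0],
  [255,5,0,-10,0,0,0],
  [255,5,0,-15,0,0,0],
  [255,5,0,-20,0,0,0],
  [255,5,0,-20,0,0,0],
  [255,5,0,-20,0,0,0],
])

```text
t: 39.35
tcp_pos: [0.4491, -0.0579, 0.2496]
tool_rot: [-0.0, 1.0, -0.0, 0.004]
force: [-0.1, -0.1, -1.2]
finger_gap: 0.0
```

```bash
python3 - <<'E'
from h import *
st();a,ca=snap('top','top8');b,cb=snap('side','side8')
print([int(x) for x in a[158:184,360].mean(1)])
cv2.imwrite('pics/m8.png',np.hstack([cv2.resize(a,(400,300),interpolation=cv2.INTER_AREA),cv2.resize(b,(400,300),interpolation=cv2.INTER_AREA)])[:,:,::-1])
o=load('top0')[0]
for n,im in(('old',o),('new',a)):
    k=np.zeros(a.shape[:2],bool);k[210:290,93:141]=im[210:290,93:141].max(2)<50;print(n,blobs(k,20))
d=np.abs(a.astype(int)-o).sum(2)>150;d[:,180:380]=0;print(blobs(d,25))
E
```

```text
t 39.4 tcp [ 0.4491 -0.0579  0.2496] yaw -179.99 F [-0.1 -0.1 -1.2] gap 0.000 q [-0.38  0.27  1.83  0.    1.04 -1.95]
[160, 158, 116, 17, 60, 131, 157, 159, 126, 48, 64, 64, 64, 59, 54, 85, 125, 134, 132, 134, 133, 130, 131, 132, 130, 125]
old [([114, 246, 9, 33, 236], [117.9, 261.9])]
new [([119, 237, 7, 32, 222], [122.0, 252.4])]
[([120, 205, 4, 31, 64], [121.5, 220.9]), ([114, 213, 4, 33, 53], [115.2, 228.9]), ([417, 230, 19, 26, 130], [422.7, 244.1]), ([426, 232, 17, 18, 127], [435.3, 239.8]), ([125, 238, 1, 30, 30], [125.0, 252.5]), ([380, 321, 180, 99, 15278], [465.8, 370.7]), ([20, 334, 160, 86, 8233], [108.1, 380.5]), ([548, 373, 12, 8, 40], [555.4, 377.4]), ([7, 384, 19, 29, 148], [15.3, 397.5]), ([6, 414, 29, 6, 78], [17.4, 416.6]), ([36, 416, 14, 4, 29], [41.8, 417.3])]
```

View pics/m8.png

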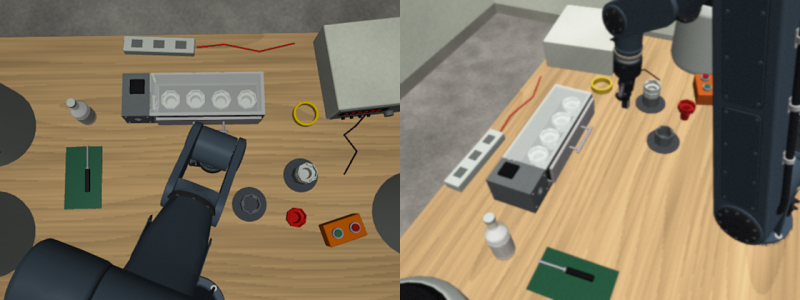

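All four cups are in the shut tray, two cups remain nested, and the bottle and tape are unmoved. But the rod has been knocked: its handle is now at top (122,252) instead of (118,262), and the pin tip is at the mat's far edge. I'll set it back.

```bash
python3 - <<'E'
from h import *
print(cast(load('top8')[1],122,252.4,.015));print(delta((.425,.37,.15),Rd(np.pi)))
E
```

```text
[0.4279731  0.36965537 0.015     ]
(array([ 2.22, 42.7 ,  9.8 ]), array([0.0021, 0.0012, 0.0001]))
```

Call:
drive_tool([
  [110,0.5,5,0,0,0,0],
  [110,1,9,0,0,0,0],
  [110,1.3,13,0,0,0,0],
  [110,1.5,17,0,0,0,0],
  [110,1.7,21,0,0,0,0],
  [110,1.9,25,0,0,0,0],
  [110,2,29,0,0,0,0],
  [110,2.1,33,1,0,0,0],
  [110,2.2,37,3,0,0,0],
  [110,2.2,41,6,0,0,0],
  [110,2.2,42.7,9,0,0,0],
  [110,2.2,42.7,9.8,0,0,0],
  [110,2.2,42.7,9.8,0,0,0],
  [110,2.2,42.7,9.8,0,0,0],
])

```text
t: 40.85
tcp_pos: [0.4258, 0.3688, 0.1501]
tool_rot: [0.0, 1.0, 0.0, 0.001]
force: [0.6, -0.5, 0.2]
finger_gap: 0.569
```

```bash
cat > rod.py <<'E'
from h import *
def rod(f):
    a,c=snap('wrist',f);h=cv2.cvtColor(a,cv2.COLOR_RGB2HSV)
    g=((h[...,0]>60)&(h[...,0]<90)&(h[...,1]>100)).astype(np.uint8)
    hull=np.zeros_like(g);cn=cv2.convexHull(np.vstack([k for k in cv2.findContours(g,0,2)[0] if cv2.contourArea(k)>300]));cv2.fillConvexPoly(hull,cn,1)
    P=np.array([cast(c,u,v,.003)[:2] for u,v in cn[:,0]+0.]);print('mat',P.min(0),P.max(0))
    n,l,s,_=cv2.connectedComponentsWithStats(((cv2.erode(hull,np.ones((9,9)))>0)&(a.max(2)<45)).astype(np.uint8))
    for i in range(1,n):
        if s[i,4]>300:
            ys,xs=np.where(l==i);P=np.array([cast(c,u,v,.019)[:2] for u,v in zip(xs,ys)]);d=cv2.fitLine(P.astype(np.float32),1,0,.001,.001).ravel();y=np.arctan(d[1]/d[0]);q=P@d[:2];m=d[2:]+d[:2]*((q.max()+q.min())/2-d[2:]@d[:2]);print('rod',m.round(4),'yaw',y.round(4),'len',np.ptp(q).round(4))
            return m,y
E
python3 - <<'E'
from rod import *
st();m,y=rod('w11');print(delta((*m,.0065),Rd(np.pi+y)))
E
```

```text
t 40.9 tcp [0.4258 0.3688 0.1501] yaw 179.95 F [ 0.6 -0.5  0.2] gap 0.569 q [ 0.52  0.55  1.67 -0.    0.92 -1.05]
mat [0.33137928 0.32168818] [0.55031339 0.45187959]
rod [0.4276 0.3693] yaw 0.0388 len 0.0793
(array([-0.08,  0.02, 14.45]), array([ 0.0016,  0.003 , -0.0401]))
```

Call:
drive_tool([
  [110,-0.1,0,4,0,0,-0.04],
  [110,-0.1,0,8,0,0,-0.04],
  [110,-0.1,0,11,0,0,-0.04],
  [110,-0.1,0,13,0,0,-0.04],
  [110,-0.1,0,14,0,0,-0.04],
  [110,-0.1,0,14.45,0,0,-0.04],
  [110,-0.1,0,14.45,0,0,-0.04],
  [255,-0.1,0,14.45,0,0,-0.04],
  [255,-0.1,0,14.45,0,0,-0.04],
  [255,-0.1,0,14.45,0,0,-0.04],
  [255,-0.1,0,14.45,0,0,-0.04],
  [255,-0.1,0,14.45,0,0,-0.04],
  [255,-0.1,0,14.45,0,0,-0.04],
])

```text
t: 42.2
tcp_pos: [0.4279, 0.3704, 0.0073]
tool_rot: [-0.02, 1.0, 0.001, 0.002]
force: [-0.5, -1.0, 7.2]
finger_gap: 0.168
```

Call:
drive_tool([
  [255,0,0,-0.7,0,0,0],
  [255,0,0,-1.5,0,0,0],
  [255,1,0.5,-1.5,0,0,0],
  [255,2,1,-1.5,0,0,0],
  [255,2.6,1,-1.5,0,0,0],
  [255,2.6,1,-1.5,0,0,0],
  [255,2.6,1,-0.8,0,0,0],
  [255,2.6,1,-0.3,0,0,0],
  [255,2.6,1,0,0,0,0],
  [255,2.6,1,0,0,0,0],
  [110,2.6,1,0,0,0,0],
  [110,2.6,1,0,0,0,0],
  [110,2.6,1,0,0,0,0],
  [110,2.6,1,-3,0,0,0],
  [110,2.6,1,-7,0,0,0],
  [0,2.6,1,-11,0,0,0],
  [0,2.6,1,-15,0,0,0],
  [0,2.6,1,-15,0,0,0],
  [0,2.6,1,-15,0,0,0],
])

```text
t: 44.1
tcp_pos: [0.4008, 0.3788, 0.1565]
tool_rot: [-0.02, 1.0, 0.001, 0.002]
force: [0.1, -1.1, -0.1]
finger_gap: 1.003
```

```bash
python3 - <<'E'
from rod import *
st();rod('w12');a,_=snap('top','top9');print([int(x) for x in a[158:184,360].mean(1)])
E
```

```text
t 44.1 tcp [0.4008 0.3788 0.1565] yaw -177.71 F [ 0.1 -1.1 -0.1] gap 1.003 q [ 0.55  0.53  1.69  0.    0.91 -1.06]
mat [0.33068385 0.3218913 ] [0.54991146 0.45228356]
rod [0.4005 0.379 ] yaw 0.0396 len 0.0792
[142, 141, 103, 14, 53, 115, 139, 137, 111, 43, 56, 56, 55, 53, 46, 75, 109, 117, 117, 118, 116, 115, 113, 115, 115, 110]
```

View pics/w12.png

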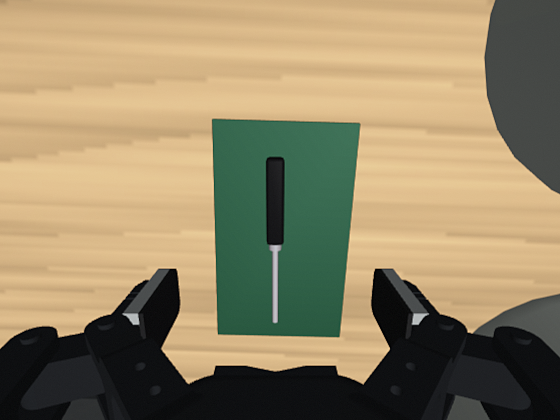

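The rod is fully on the mat (handle (275,200), tip (275,322)), the tray is still shut, and the arm is clear. Handing in.

```bash
python3 -c "
from station import manip
print(manip.sign_off())"
```

```text
the job is handed in; nothing more can be done
None
```

The job is done and handed in at about 44 s of the 208 s allowed.

**What I did:**
- I tripped the latch with the release rod, and the tray sprang out.
- Pockets 0 and 1 already held cups. I twisted two cups off the right-hand stack and stood them in pockets 3 and 2, leaving two nested on the stand.
- I pushed the tray shut on its handle until it latched.
- I put the rod back on its mat. While I was away it was knocked about 25 mm, leaving its tip roughly 2 mm past the mat's edge, so I re-gripped it and set it back.

**Last checks:**
- **Tray:** the panel edge in the top view matches its starting position and stayed there after I backed off. I judged latching from that, as there is no direct reading of the joint.
- **Cups:** the final pictures show four cups in the tray and two on the stand. All four looked upright in the wrist view just before I shut the tray.
- **Bystanders:** the bottle and tape had not moved in the top view taken before I re-placed the rod. I did not compare them again after that.
- **Rod:** it lies fully on the mat, with its tip about 2 cm inside the edge, and the robot is clear of everything.

No check failed at the end.

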